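Roll-check a keyed shaft on the surface plate

ROBOT

A 6-joint arm with a two-finger parallel gripper is mounted at the origin on the work surface. World frame = base frame: x ahead of the robot, y to its left, z up, the work surface at z = 0. Lengths are in m, angles in rad, forces in N, time in s.
With the tool pointing down it reaches from about 0.35 to 0.975 m from the base axis. Payload 4.9 kg.
Tool frame: the origin (TCP) lies midway between the tips of the shut fingers; the grasp point (between the pads) lies 19 mm behind it; z points along the fingers, y is the direction in which the jaws open and shut (so a half turn about z gives the same grasp; the last joint's range is limited). The gripper opens to 85 mm and grips with 20 to 120 N. Pads are 22 mm wide; open, the fingers measure 114 mm over their backs; the gripper's body (76 mm by 85 mm) begins 54 mm behind the grasp point. The pads swing forward as they close: fully open they stand 13 mm farther back than shut.
Start: joints at [1.196, 0.053, 1.613, -0, 1.476, -0.119], TCP at [0.158, 0.605, 0.231] pointing down, gripper open.
Joint ranges: [-3.01, 3.01], [-1.01, 2.22], [0.06, 2.58], [-1.02, 4.17], [0.09, 2.62], [-3.14, 3.14]. Speed limits (rad/s): [2.57, 2.57, 3.14, 3.14, 3.14, 3.14].

INTERFACE

Orientations are given as a unit quaternion [w, x, y, z].
In Python, from plant import state, grab_frame, camera_params, job_done, boxes_of gives the robot as it stands.
- The arm moves only by the tool step_arm, never from a script. Its argument "steps" is a list of rows, each a list of 4 numbers: the shift along the tool's x, y, z in mm, then the turn about the tool's z in degrees. A call has 1 to 8 rows; each row shifts and turns the pose as measured when the row begins, along the tool's axes as they then stand; what a row does not reach is not made up. A row lasts 1/10 s, in which the tool goes at most 50 mm and 8.59 degrees, less where a joint would pass 70% of its speed; a pose out of reach is approached as far as the arm can. A call is refused whole if a number of a shift passes 50 or a number of a turn 8.59, either way. A call with a gripper value outside its range is refused whole. "claw" is the opening in per cent of the stroke, from 0 (shut) to 100 (fully open), set as the call begins (left out, the last holds). The fingers move at their own pace and stop on an object; the grip force is fixed at half the most. Time passes only in rows, so rows that do not move let the fingers close. It gives the time, the measured TCP pose, the force and the opening at its end, in the units of the state.
- state(): the state, without advancing time (a new reading comes with each control period).
- grab_frame(name): name is "scene" or "top"; returns (picture, depth): 384x512x3 uint8, red, green, blue; 384x512 float32, m along the optical axis (not along the pixel's ray), 0 where there is no reading.
- camera_params(name): a dict with "mtx" (3x3 intrinsics, pixels), "extrinsics" (4x4, takes a point from camera to world coordinates). Camera axes: x right, y down, z forward; pixel columns grow to the right and rows downward; lengths in m; the calibration is good to about 2 mm. A picture is of the moment at which its call begins. camera_params takes no time and is no camera call.
- job_done(): hands the job in, once; it reports no verdict.
Trained networks look in the newest picture that a camera, given by its name, has taken for a name from the list of things; names that differ only in an ending like _2 or _b are one class to them, and where a whole thing is asked for, a point or a joint stands for the part that bears it (a point fixed in the world has none). Each returns a list of dicts, best first, with "p" (0 to 1); they miss things now and then, are a little off and sometimes report something else, mostly with a low value. They report only what shows in the picture. A call takes as long as a camera call. They do not tell look-alikes from the thing itself.
- boxes_of(camera, label): "box" ([left, top, width, height] in pixels, round what is visible of it).
The state is a dict: "time": time; "joint_pos": joint angles; "joint_vel": joint speeds; "joint_efforts": joint torques, N m; "tool_pos": TCP position; "tool_rot": TCP orientation; "contact_force": force on the tool from outside, world axes, zero at the start; "ft_torque": the same for the moment, N m; "gripper_width": opening from 0.0 (shut) to 1.0 (fully open).
Only numpy, scipy, OpenCV 4.12 (cv2) and the standard library are available. Lean on these libraries where they do the work, as an engineer would, in place of code of your own. Each camera call takes 0.05 s, during which the arm holds its last target. There are 200 camera calls.

TASK

Check the keyed steel shaft for a bend: with the fingertips on top of it, roll it one full turn across the granite surface plate towards the V-block end, in as many strokes as you like, and leave it lying still with its keyways straight up again, as they are now. Only push it from above: do not reach down beside it, pinch it, lift it or let it shoot away, and leave the V-block, the square, the dial indicator and the parts bin where they are.

Things in the scene. Friction and masses are not known exactly. Their poses are not given: they have to be found in the camera images.
- shaft: Bright steel round shaft, 32 mm diameter, 130 mm long, 0.7 to 0.9 kg, lying on its side, its top 32 mm above the plate. Origin on its axis at mid-length. x runs along the shaft; z points out through the two keyways, straight up at the start. It rolls without slipping (one turn carries it 100 mm) and stays where it is left. A fingertip that rolls it travels twice as far as the shaft.
- keyway (a point): Middle of the mouth of one keyway, 44 mm along the shaft from mid-length, 16 mm out from the axis. There are two keyways in line, one near each end: slots 10 mm wide, 5 mm deep, from 28 to 60 mm either side of mid-length. The 56 mm between them is plain round.
- plate_top (a point): Centre of the top face of the dark granite surface plate, 84 mm above the bench. The plate is fixed and level, 305 mm along its x, 457 mm along its y. The shaft lies across it (roughly along its x) near one y end, the V-block stands near the other y end.
- vblock: Dark cast V-block, 50 mm (its x, along the vee) by 45 mm by 40 mm high, loose on the plate near the end opposite the shaft. Origin at the centre of its underside. Leave it alone.
- square: Engineer's square lying flat on the bench, about 143 x 100 mm, 16 mm high, loose. Origin on the bench near its middle. Leave it alone.
- indicator: Dial indicator on a blue magnetic base (60 x 50 x 55 mm) with a post 225 mm high and a 58 mm dial held 100 mm out to -x at 200 mm height, loose on the bench. Origin at the centre of the base's underside. Leave it alone.
- parts_bin: Blue open bin 120 x 170 x 75 mm with shaft collars in it, loose on the bench. Origin at the centre of its underside. Leave it alone.
There are look-alikes about, which are no part of the job. Several things have the shape of the shaft; the one meant has the colours described above.

How it is judged:
On the way:
1. the shaft has rolled half a turn: its keyways have passed underneath (angle between shaft's own z axis and vertical above 2.4 rad).
At the end, for the whole second after the job is handed in: The shaft lies still on the plate (slower than 10 mm/s), its keyways within 24 degrees of straight up, 80 to 125 mm from where it started (one turn is 100 mm), after its keyways have passed underneath on the way (angle between shaft's own z axis and vertical below 0.42 rad and distance of shaft from where it was at the start of the episode between 0.08 and 0.125 m and z of shaft in the frame of plate_top between 0.012 and 0.02 m and linear speed of shaft below 0.01 m/s); the robot touches nothing.
It fails at once if the shaft is lifted (more than 8 mm off the plate) or falls off the plate (z of shaft in the frame of plate_top above 0.024 m or z of shaft in the frame of plate_top below 0.006 m).
It fails at once if the fingers touch the shaft while reaching down beside it (grasp point less than 33 mm above the plate, tips below the shaft's axis) (contact force between the fingers and shaft above 1 N and z of the grasp point in the frame of plate_top below 0.033 m).
It fails at once if the shaft shoots away (faster than 0.3 m/s) (linear speed of shaft above 0.3 m/s).
It fails at once if the V-block, the square, the dial indicator or the parts bin is moved by more than 15 mm (distance of any of vblock, square, indicator, parts_bin from where it was at the start of the episode above 0.015 m).
It also fails if it takes over 45 s, if anything falls off the work surface, if the arm or the gripper's body presses on something with over 40 N, if the wrist force passes 120 N, or if a joint passes its speed limit or range.

## Working session

There is one attempt and no reset: what is moved stays moved. The work goes in short steps, Python scripts to look and compute and a tool call to move; the robot and the scene stay as the last step left them, time stands still between calls to the robot, and variables do not carry over. Pictures are saved under pics/ and viewed, about 8 in all and at most 12, crops included, and the job is handed in when it is done.

Besides the shell and the picture viewer there is one more tool, called as a command line: name --pt "numbers of a row" for each row, then --argument value for the rest. step_arm: Moves the arm, as the interface text tells. Its arguments: {"type":"object","properties":{"steps":{"type":"array"},"claw":{"type":"number"}},"required":["steps"]}

```bash
mkdir -p pics
cat > h.py <<'E'
import numpy as np, cv2
from plant import *
def snap(c,name=None):
    im,d=grab_frame(c)
    if name: cv2.imwrite(f'pics/{name}.png',im[:,:,::-1])
    return im,d
def world(c,d):
    p=camera_params(c);K=np.array(p['mtx']);T=np.array(p['extrinsics'])
    v,u=np.mgrid[:d.shape[0],:d.shape[1]]
    P=np.stack([(u-K[0,2])/K[0,0]*d,(v-K[1,2])/K[1,1]*d,d],-1)
    return P@T[:3,:3].T+T[:3,3]
E
python3 - <<'E'
from h import *
s=state();print(s)
ims=[]
for c in('scene','top'):
    im,d=snap(c,c+'0');np.save(c+'0.npy',world(c,d))
    for l in('shaft','keyway','vblock','plate_top'):
        W=np.load(c+'0.npy')
        for b in boxes_of(c,l)[:5]:
            x,y,w,h=b['box'];print(c,l,round(b['p'],2),np.round(b['box']),np.round(W[min(383,int(y+h/2)),min(511,int(x+w/2))],3))
E
```

```text
{'time': 0.0, 'joint_pos': array([ 1.19598516e+00,  5.33875240e-02,  1.61428319e+00,  2.17563276e-05,
        1.47599610e+00, -1.18981229e-01]), 'joint_vel': array([ 9.24047917e-04, -2.44084737e-04, -1.71482144e-03, -1.13540084e-05,
       -1.54906996e-03, -1.31969955e-03]), 'joint_efforts': array([-1.01253336e-03, -3.93684840e+01, -3.70175064e+01, -1.62149977e-04,
        6.94793242e-03,  7.90048603e-06]), 'tool_pos': array([0.15791018, 0.60408502, 0.23005046]), 'tool_rot': array([-2.63957256e-04,  1.27567389e-01,  9.91829363e-01, -1.00298376e-03]), 'contact_force': array([-0.04129565, -0.07795319,  0.57058039]), 'ft_torque': array([-0.03729867, -0.00299545,  0.01542091]), 'gripper_width': 1.0013745584219973}
scene shaft 0.66 [179. 171.  25.  26.] [ 0.611 -0.163  0.11 ]
scene shaft 0.63 [237. 140.  26.  18.] [ 0.247 -0.341  0.028]
scene keyway 0.63 [237. 141.  26.  17.] [ 0.25  -0.343  0.028]
scene keyway 0.52 [176. 172.  32.  22.] [ 0.611 -0.163  0.11 ]
scene vblock 0.7 [242. 206.  16.  18.] [0.533 0.113 0.123]
scene plate_top 0.65 [148. 161. 154. 110.] [0.581 0.029 0.084]
top shaft 0.92 [357. 237.  18.  40.] [ 0.236 -0.359  0.033]
top shaft 0.88 [303. 116.  20.  42.] [ 0.598 -0.179  0.112]
top keyway 0.89 [301. 115.  23.  42.] [ 0.6   -0.175  0.118]
top keyway 0.86 [356. 237.  18.  40.] [ 0.236 -0.356  0.033]
top keyway 0.59 [379. 124.  40.  52.] [ 0.577 -0.461  0.056]
top vblock 0.69 [217. 148.  17.  20.] [0.521 0.087 0.112]
top plate_top 0.69 [187.  91. 163. 125.] [ 0.548 -0.044  0.08 ]
```

View pics/scene0.png

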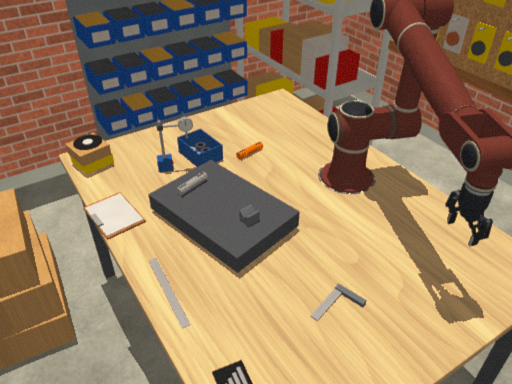

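View pics/top0.png

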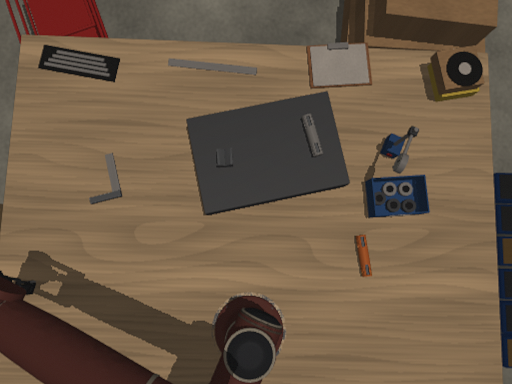

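The steel shaft on the plate is at top (313,135) and scene (192,183). Possible mix-ups are the orange shaft at top (363,255), the grey rule at (212,67) and the rods in the black tray at (80,62). By its colour and place, the one on the plate is the shaft I want. I'll check that in a crop and measure its axis.

```bash
cat > m.py <<'E'
from h import *
def shaft(W,c0=(0.6,-0.175),r=0.09):
    # returns centre, axis dir, from points above the plate top
    m=(W[...,2]>0.100)&(W[...,2]<0.125)&(np.hypot(W[...,0]-c0[0],W[...,1]-c0[1])<r)
    p=W[m]; r_=cv2.minAreaRect((p[:,:2]*1000).astype(np.float32))
    c,u=p[:,:2].mean(0),np.linalg.svd(p[:,:2]-p[:,:2].mean(0),full_matrices=False)[2][0]
    if u[0]<0:u=-u
    return c,u,r_,p
E
python3 - <<'E'
from m import *
for c in('top','scene'):
    W=np.load(c+'0.npy'); ce,u,r,p=shaft(W)
    print(c,len(p),ce.round(4),u.round(3),r,np.percentile(p[:,2],[5,50,95,99]).round(4))
    m=(abs(W[...,2]-.084)<.006)&(W[...,0]>.3)&(W[...,0]<.85)&(abs(W[...,1]+.05)<.3)
    q=(W[m][:,:2]*1000).astype(np.float32);print(' plate',cv2.minAreaRect(q),np.median(W[m][:,2]))
W=np.load('top0.npy');m=(W[...,2]>.112)&(W[...,2]<.14)&(np.hypot(W[...,0]-.52,W[...,1]-.09)<.06)
print('vb',W[m].mean(0))
s=state()['tool_rot'];
from scipy.spatial.transform import Rotation as R
print(R.from_quat(s,scalar_first=True).as_matrix().round(3))
a=cv2.imread('pics/top0.png')[105:170,270:380];b=cv2.imread('pics/scene0.png')[160:205,160:236]
cv2.imwrite('pics/crop.png',np.hstack([cv2.resize(a,(400,300),interpolation=2),cv2.resize(b,(400,300),interpolation=2)]))
E
```

```text
top 432 [ 0.6013 -0.175 ] [0.957 0.29 ] ((602.5198974609375, -176.76751708984375), (130.6113739013672, 31.691219329833984), 16.89093589782715) [0.1037 0.1119 0.1181 0.1201]
 plate ((554.0096435546875, -41.27899169921875), (306.0044250488281, 457.4341735839844), 13.790239334106445) 0.08352351376553457
scene 234 [ 0.6074 -0.168 ] [0.959 0.285] ((605.5022583007812, -173.39195251464844), (132.145263671875, 37.0926513671875), 18.25701904296875) [0.1012 0.1103 0.1155 0.1167]
 plate ((555.11474609375, -39.4324951171875), (311.36846923828125, 463.6173095703125), 13.629739761352539) 0.08276322152340931
vb [0.52181835 0.08878472 0.12034809]
[[-0.967  0.253 -0.   ]
 [ 0.253  0.967 -0.   ]
 [ 0.    -0.    -1.   ]]
```

View pics/crop.png

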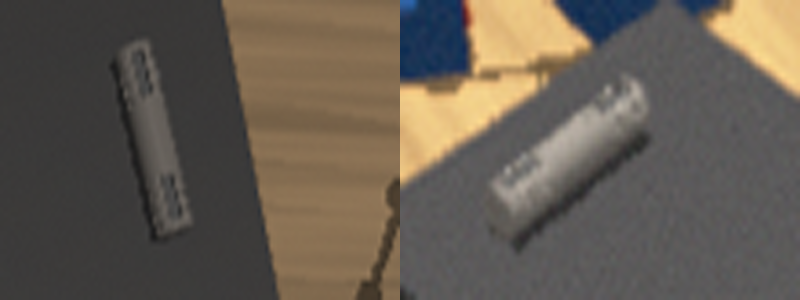

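The crop confirms it: bright grey shaft, two dark keyways facing up, plain middle. Its centre is about (0.603, -0.176) with its axis at 16.9°, so the roll direction is (-0.29, 0.957). I'll shut the fingers, turn the tool y axis along the roll and move across.

step_arm --pt "0 0 0 -7.9" --pt "0 0 0 -7.9" --pt "0 0 0 -7.9" --pt "0 0 0 -7.9" --pt "-10 -44 0 0" --pt "-10 -44 0 0" --pt "-10 -44 0 0" --pt "-10 -44 0 0" --claw 0

```text
time: 1.3
tool_pos: [0.2516, 0.4493, 0.2307]
tool_rot: [0.0, -0.163, 0.987, 0.0]
contact_force: [1.4, -0.4, 0.5]
gripper_width: 0.0
```

step_arm --pt "-10 -44 0 0" --pt "-10 -44 0 0" --pt "-10 -44 0 0" --pt "-10 -44 0 0" --pt "-10 -44 0 0" --pt "-10 -44 0 0" --pt "-10 -44 0 0" --pt "-10 -44 0 0"

```text
time: 2.1
tool_pos: [0.4465, 0.1292, 0.2332]
tool_rot: [0.005, -0.165, 0.986, 0.002]
contact_force: [0.5, 0.6, -0.1]
gripper_width: 0.007
```

step_arm --pt "-6 -44 5 1" --pt "-6 -44 5 1" --pt "-6 -44 5 0" --pt "-6 -44 5 0" --pt "-6 -44 5 0" --pt "-6 -44 5 0" --pt "-6 -44 5 0" --pt "0 0 0 0"

```text
time: 2.9
tool_pos: [0.5846, -0.1703, 0.1995]
tool_rot: [0.008, -0.143, 0.99, 0.001]
contact_force: [-1.0, 0.4, -1.4]
gripper_width: 0.003
```

```bash
cat > rel.py <<'E'
from m import *
import sys
from scipy.spatial.transform import Rotation as R
C=np.array([float(sys.argv[1]),float(sys.argv[2])]) if len(sys.argv)>2 else np.array([.603,-.176])
s=state();M=R.from_quat(s['tool_rot'],scalar_first=True).as_matrix()
d=np.append(C,.116)-s['tool_pos']
print('t',s['time'],'tcp',s['tool_pos'].round(4),'to shaft top in tool mm',(M.T@d*1000).round(1),'tilt',M[:,2].round(3),'yaw y',np.degrees(np.arctan2(M[1,1],M[0,1])).round(1),'F',s['contact_force'].round(1))
E
python3 rel.py
```

```text
t 2.9 tcp [ 0.5846 -0.1703  0.1995] to shaft top in tool mm [-14.6 -10.6  83.7] tilt [ 0.016  0.004 -1.   ] yaw y 106.5 F [-1.   0.4 -1.4]
```

step_arm --pt "-8 -10 20 0" --pt "-7 -9 20 0" --pt "0 0 20 0" --pt "0 0 10 0" --pt "0 0 0 0"

```text
time: 3.4
tool_pos: [0.6072, -0.1856, 0.129]
tool_rot: [0.009, -0.142, 0.99, 0.001]
contact_force: [0.0, -0.6, 0.2]
gripper_width: -0.001
```

```bash
python3 rel.py
python3 - <<'E'
from h import *
a,_=snap('top');b,_=snap('scene')
cv2.imwrite('pics/c2.png',np.hstack([cv2.resize(a[95:180,260:375,::-1],(400,300),interpolation=2),cv2.resize(b[120:220,140:275,::-1],(400,300),interpolation=2)]))
E
```

```text
t 3.4 tcp [ 0.6072 -0.1856  0.129 ] to shaft top in tool mm [ 1.6 10.4 13. ] tilt [ 0.018  0.004 -1.   ] yaw y 106.3 F [ 0.  -0.6  0.2]
```

View pics/c2.png

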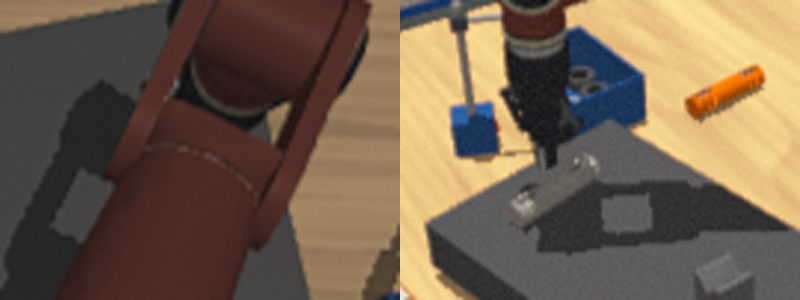

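The fingertip at crop-right (545,165) is just behind the shaft's mid-length, as planned. Next I'll feel down to touch it.

step_arm --pt "1 4 5 0" --pt "0 0 4 0" --pt "0 0 2 0" --pt "0 0 1 0"

```text
time: 3.9
tool_pos: [0.608, -0.182, 0.1226]
tool_rot: [0.014, -0.143, 0.99, -0.002]
contact_force: [0.4, 0.3, 0.1]
gripper_width: 0.001
```

step_arm --pt "0 0 1 0" --pt "0 0 0 0"

```text
time: 4.1
tool_pos: [0.6081, -0.1821, 0.1218]
tool_rot: [0.014, -0.143, 0.99, -0.002]
contact_force: [-0.2, -0.7, 0.9]
gripper_width: -0.0
```

step_arm --pt "0 0 4 0" --pt "0 0 0 0"

```text
time: 4.3
tool_pos: [0.6083, -0.1822, 0.1176]
tool_rot: [0.014, -0.143, 0.99, -0.002]
contact_force: [-0.3, -0.3, -0.7]
gripper_width: 0.002
```

step_arm --pt "0 0 3 0" --pt "0 0 0 0"

```text
time: 4.5
tool_pos: [0.6095, -0.183, 0.1163]
tool_rot: [0.015, -0.143, 0.99, -0.003]
contact_force: [0.0, 0.5, 0.2]
gripper_width: -0.0
```

step_arm --pt "0 0 3 0"

```text
time: 4.6
tool_pos: [0.6102, -0.184, 0.1156]
tool_rot: [0.015, -0.143, 0.99, -0.004]
contact_force: [-6.1, -2.1, 16.1]
gripper_width: -0.0
```

step_arm --pt "0 4 3 0" --pt "0 4 3 0" --pt "0 4 3 0"

```text
time: 4.9
tool_pos: [0.6085, -0.1788, 0.1159]
tool_rot: [0.016, -0.143, 0.99, -0.011]
contact_force: [-6.0, -2.5, 12.9]
gripper_width: 0.001
```

step_arm --pt "0 6 3 0" --pt "0 6 3 0" --pt "0 6 3 0" --pt "0 6 3 0"

```text
time: 5.3
tool_pos: [0.6039, -0.1631, 0.1157]
tool_rot: [0.016, -0.142, 0.989, -0.019]
contact_force: [-6.4, -2.6, 12.7]
gripper_width: -0.001
```

```bash
python3 rel.py
cat > look.py <<'E'
from m import *
import sys
b,d=snap('scene')
cv2.imwrite(f'pics/{sys.argv[1]}.png',cv2.resize(b[150:230,150:270,::-1],(720,480),interpolation=2))
W=world('scene',d);W[...,:2]+=0
ce,u,r,p=shaft(W,(float(sys.argv[2]),float(sys.argv[3])));print(len(p),ce,u,r)
E
python3 look.py k1 .6 -.17
```

```text
t 5.3 tcp [ 0.6039 -0.1631  0.1157] to shaft top in tool mm [  4.5 -12.2   0.1] tilt [ 0.038 -0.033 -0.999] yaw y 106.3 F [-6.4 -2.6 12.7]
213 [ 0.60407446 -0.15837448] [0.96223683 0.27221366] ((600.0006103515625, -164.0701904296875), (135.56520080566406, 33.57036209106445), 16.688173294067383)
```

View pics/k1.png

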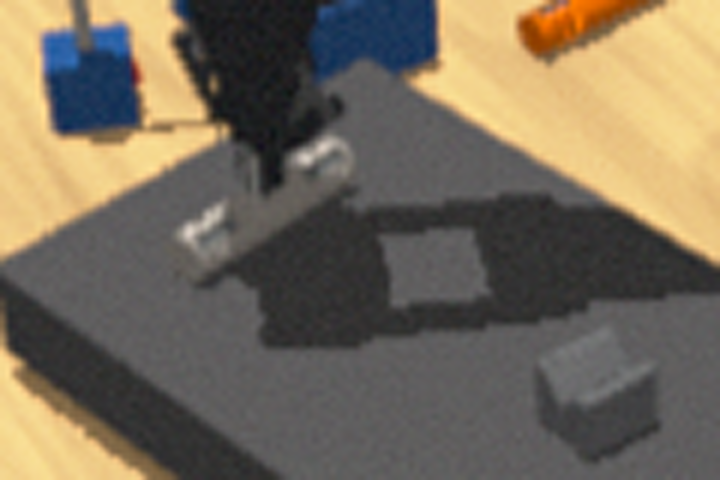

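The shaft rolled about 10 mm for 20 mm of tip travel, and the keyways now lean towards the V-block. Friction is slowly tilting the tool, so I'll press more lightly.

step_arm --pt "0 6 1 0" --pt "0 6 1 0" --pt "0 6 1 0"

```text
time: 5.65
tool_pos: [0.5991, -0.1462, 0.1144]
tool_rot: [0.017, -0.142, 0.99, -0.02]
contact_force: [-2.8, -0.3, 4.4]
gripper_width: -0.003
```

```bash
python3 rel.py; python3 look.py k2 .6 -.16
```

```text
t 5.65 tcp [ 0.5991 -0.1462  0.1144] to shaft top in tool mm [  4.7 -29.8  -0.4] tilt [ 0.039 -0.035 -0.999] yaw y 106.3 F [-2.8 -0.3  4.4]
189 [ 0.60579418 -0.14740942] [0.97013613 0.24256111] ((598.7051391601562, -149.63693237304688), (134.04437255859375, 40.07685852050781), 7.612864971160889)
```

step_arm --pt "0 0 -10 0" --pt "2 -10 0 0" --pt "3 -10 0 0" --pt "0 0 0 0"

```text
time: 6.1
tool_pos: [0.5986, -0.1651, 0.1228]
tool_rot: [0.016, -0.143, 0.989, -0.019]
contact_force: [0.4, 0.3, 0.2]
gripper_width: 0.0
```

```bash
python3 look.py k3 .6 -.16; python3 rel.py .597 -.157
```

```text
231 [ 0.59972427 -0.15040613] [0.9593377  0.28226084] ((597.4735107421875, -153.06256103515625), (135.79086303710938, 31.942167282104492), 16.239103317260742)
t 6.15 tcp [ 0.5984 -0.1646  0.1225] to shaft top in tool mm [-0.6  7.9  6.2] tilt [ 0.036 -0.031 -0.999] yaw y 106.4 F [-0.1 -0.1  0.1]
```

step_arm --pt "0 0 5 0" --pt "0 0 4 0" --pt "0 7 2 0" --pt "0 7 1 0" --pt "0 7 1 0" --pt "0 7 1 0" --pt "0 7 1 0" --pt "0 7 1 0"

```text
time: 6.95
tool_pos: [0.5889, -0.1323, 0.115]
tool_rot: [0.016, -0.142, 0.989, -0.026]
contact_force: [-2.7, -1.1, 4.8]
gripper_width: 0.002
```

```bash
python3 rel.py .597 -.157; python3 look.py k4 .595 -.14
```

```text
t 6.95 tcp [ 0.5889 -0.1323  0.115 ] to shaft top in tool mm [ -0.8 -26.    0.5] tilt [ 0.038 -0.048 -0.998] yaw y 106.3 F [-2.7 -1.1  4.8]
209 [ 0.60066185 -0.1297403 ] [0.96734452 0.25346514] ((592.7264404296875, -132.47601318359375), (131.53982543945312, 30.650768280029297), 12.613096237182617)
```

View pics/k4.png

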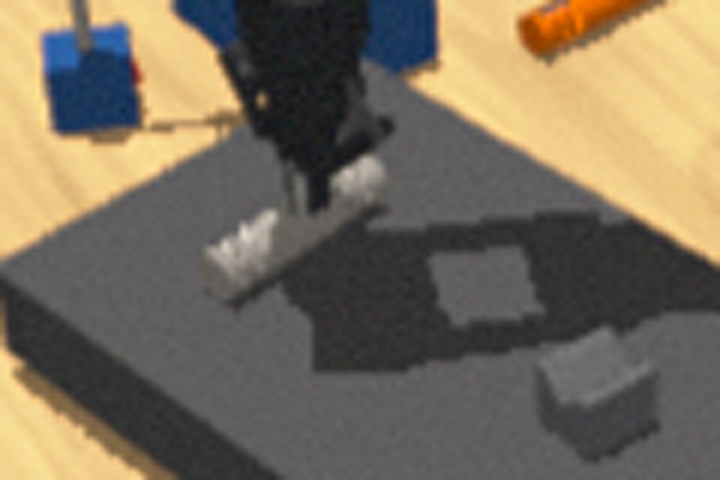

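step_arm --pt "0 0 -10 0" --pt "0 -11 0 0" --pt "0 -11 0 0" --pt "0 0 0 0"

```text
time: 7.4
tool_pos: [0.5947, -0.1531, 0.1254]
tool_rot: [0.015, -0.143, 0.989, -0.025]
contact_force: [-0.2, -0.7, 0.9]
gripper_width: -0.004
```

```bash
python3 look.py k5 .59 -.135; python3 rel.py .592 -.140
```

```text
236 [ 0.59467888 -0.13282805] [0.95964847 0.28120243] ((592.0104370117188, -136.60997009277344), (133.3013458251953, 35.70680236816406), 15.51479721069336)
t 7.45 tcp [ 0.5943 -0.1526  0.125 ] to shaft top in tool mm [-1.1 13.2  8.4] tilt [ 0.037 -0.045 -0.998] yaw y 106.4 F [ 0.1 -0.2 -0.2]
```

step_arm --pt "0 4 6 0" --pt "0 0 5 0" --pt "0 7 2 0" --pt "0 7 1 0" --pt "0 7 1 0" --pt "0 7 1 0" --pt "0 7 1 0" --pt "0 7 1 0"

```text
time: 8.25
tool_pos: [0.5835, -0.1157, 0.115]
tool_rot: [0.015, -0.143, 0.989, -0.034]
contact_force: [-3.2, 0.0, 4.5]
gripper_width: -0.001
```

```bash
python3 rel.py .592 -.140
```

```text
t 8.25 tcp [ 0.5835 -0.1157  0.115 ] to shaft top in tool mm [ -1.3 -25.7   0.9] tilt [ 0.039 -0.063 -0.997] yaw y 106.4 F [-3.2  0.   4.5]
```

step_arm --pt "0 0 -10 0" --pt "0 -10 0 0" --pt "0 -10 0 0" --pt "0 0 0 0"

```text
time: 8.65
tool_pos: [0.5885, -0.1347, 0.1256]
tool_rot: [0.014, -0.144, 0.989, -0.033]
contact_force: [0.0, 0.5, 0.1]
gripper_width: 0.001
```

```bash
python3 look.py k6 .588 -.118; python3 rel.py .587 -.124
```

```text
241 [ 0.58830115 -0.10811405] [0.95642193 0.29198818] ((584.2500610351562, -111.89031982421875), (135.42477416992188, 31.764436721801758), 17.45176124572754)
t 8.7 tcp [ 0.5881 -0.1342  0.1252] to shaft top in tool mm [-1.7 10.7  8.5] tilt [ 0.037 -0.062 -0.997] yaw y 106.5 F [-0.6 -0.2  0. ]
```

step_arm --pt "0 6 0 0" --pt "0 0 0 0"

```text
time: 8.9
tool_pos: [0.5859, -0.1285, 0.1237]
tool_rot: [0.013, -0.143, 0.989, -0.033]
contact_force: [0.0, 1.0, 0.2]
gripper_width: 0.0
```

```bash
python3 look.py k7 .585 -.108; python3 rel.py .585 -.116
```

```text
239 [ 0.58835441 -0.10855224] [0.9585904  0.28478841] ((587.84033203125, -113.54905700683594), (136.72091674804688, 36.77268981933594), 19.354028701782227)
t 8.95 tcp [ 0.586  -0.1288  0.1238] to shaft top in tool mm [-2.6 13.   7. ] tilt [ 0.035 -0.061 -0.998] yaw y 106.4 F [-0.1 -0.3 -0.9]
```

View pics/k7.png

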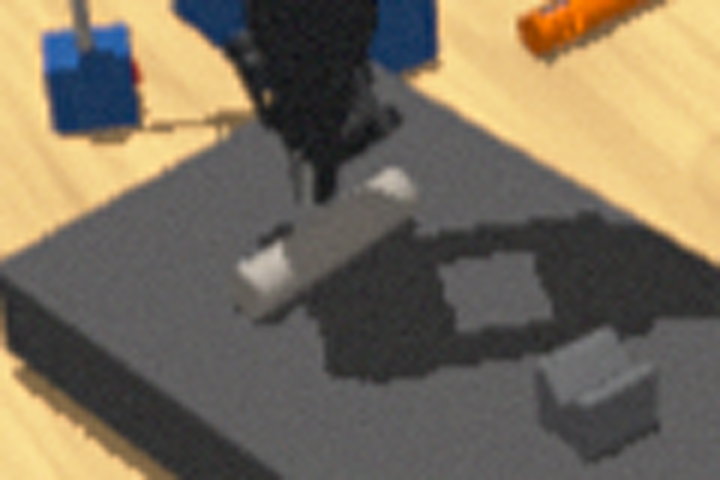

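The shaft is still at about 62.5 mm, so it rolled on a little when released. Next stroke, with a slower end.

step_arm --pt "-1 5 5 0" --pt "0 0 5 0" --pt "0 7 2 0" --pt "0 7 1 0" --pt "0 7 1 0" --pt "0 7 1 0" --pt "0 5 1 0" --pt "0 2 1 0"

```text
time: 9.75
tool_pos: [0.5776, -0.0945, 0.1151]
tool_rot: [0.013, -0.144, 0.989, -0.04]
contact_force: [-3.4, -0.9, 4.9]
gripper_width: -0.003
```

step_arm --pt "0 0 0.5 0" --pt "0 0 -10 0" --pt "0 -10 0 0" --pt "0 -10 0 0" --pt "0 0 0 0"

```text
time: 10.25
tool_pos: [0.5832, -0.1134, 0.1268]
tool_rot: [0.013, -0.145, 0.988, -0.041]
contact_force: [0.4, 0.2, 0.2]
gripper_width: 0.003
```

```bash
python3 look.py k8 .582 -.093; python3 rel.py .58 -.1
```

```text
250 [ 0.58332426 -0.09307271] [0.96274795 0.27040043] ((580.9730224609375, -96.79706573486328), (136.60552978515625, 33.03889083862305), 18.56728744506836)
t 10.3 tcp [ 0.5829 -0.113   0.1265] to shaft top in tool mm [-0.9 14.1  9.3] tilt [ 0.036 -0.076 -0.996] yaw y 106.7 F [0.5 0.5 0.2]
```

step_arm --pt "0 4 6 0" --pt "0 0 6 0" --pt "0 7 2 0" --pt "0 7 1 0" --pt "0 7 1 0" --pt "0 7 1 0" --pt "0 7 1 0" --pt "0 4 1 0"

```text
time: 11.1
tool_pos: [0.573, -0.0794, 0.115]
tool_rot: [0.012, -0.145, 0.988, -0.049]
contact_force: [-3.3, -1.6, 7.3]
gripper_width: 0.002
```

step_arm --pt "0 1 1 0" --pt "0 0 0.5 0" --pt "0 0 -10 0" --pt "0 -10 -5 0" --pt "0 -10 0 0" --pt "0 0 0 0"

```text
time: 11.7
tool_pos: [0.5776, -0.0966, 0.1318]
tool_rot: [0.011, -0.147, 0.988, -0.05]
contact_force: [0.1, 0.2, -0.6]
gripper_width: 0.002
```

```bash
python3 look.py k9 .577 -.075; python3 rel.py .575 -.083
```

```text
247 [ 0.57759374 -0.0786046 ] [0.96014855 0.27949019] ((574.8733520507812, -81.97865295410156), (139.73934936523438, 34.254093170166016), 16.387279510498047)
t 11.75 tcp [ 0.5774 -0.0962  0.1316] to shaft top in tool mm [-1.4 14.9 14.2] tilt [ 0.036 -0.095 -0.995] yaw y 106.9 F [0.4 0.4 0.1]
```

View pics/k9.png

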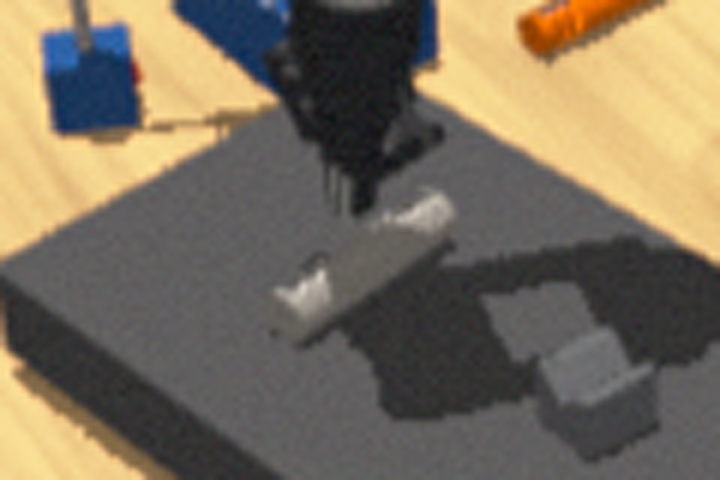

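Now at about 94 mm, so some 6 mm (20°) is left. One short stroke should do it.

step_arm --pt "-1 8 8 0" --pt "0 0 7 0" --pt "0 0 3 0" --pt "0 5 1 0" --pt "0 5 1 0" --pt "0 3 1 0"

```text
time: 12.35
tool_pos: [0.5747, -0.0807, 0.1158]
tool_rot: [0.011, -0.147, 0.988, -0.055]
contact_force: [-3.2, -1.5, 8.3]
gripper_width: 0.002
```

```bash
python3 rel.py .5757 -.0858; python3 look.py k10 .575 -.072
```

```text
t 12.35 tcp [ 0.5747 -0.0807  0.1158] to shaft top in tool mm [ 0.5 -5.2  0.4] tilt [ 0.037 -0.105 -0.994] yaw y 106.9 F [-3.2 -1.5  8.3]
230 [ 0.58066146 -0.07134452] [0.96569604 0.25967509] ((573.4147338867188, -75.07191467285156), (133.60069274902344, 31.22854995727539), 14.198119163513184)
```

step_arm --pt "0 3 1 0" --pt "0 0 0.5 0" --pt "0 0 -8 0" --pt "0 0 -20 0" --pt "0 -20 -30 0" --pt "0 -30 -30 0" --pt "0 -40 -30 0" --pt "0 0 0 0"

```text
time: 13.2
tool_pos: [0.5937, -0.1495, 0.2412]
tool_rot: [0.006, -0.15, 0.987, -0.054]
contact_force: [0.6, -0.2, 0.9]
gripper_width: -0.002
```

```bash
python3 look.py k11 .574 -.072; python3 look.py k12 .574 -.072; python3 rel.py .574 -.080
```

```text
245 [ 0.57762959 -0.07205409] [0.95523827 0.29583754] ((573.6966552734375, -75.6917953491211), (134.5670928955078, 32.80219650268555), 15.213930130004883)
250 [ 0.57643262 -0.07240078] [0.96000367 0.2799874 ] ((574.0215454101562, -76.22602844238281), (132.5602264404297, 33.219635009765625), 14.964600563049316)
t 13.3 tcp [ 0.5908 -0.1461  0.2353] to shaft top in tool mm [ -5.1  79.8 111.8] tilt [ 0.019 -0.1   -0.995] yaw y 107.5 F [0.7 0.4 0.4]
```

View pics/k12.png

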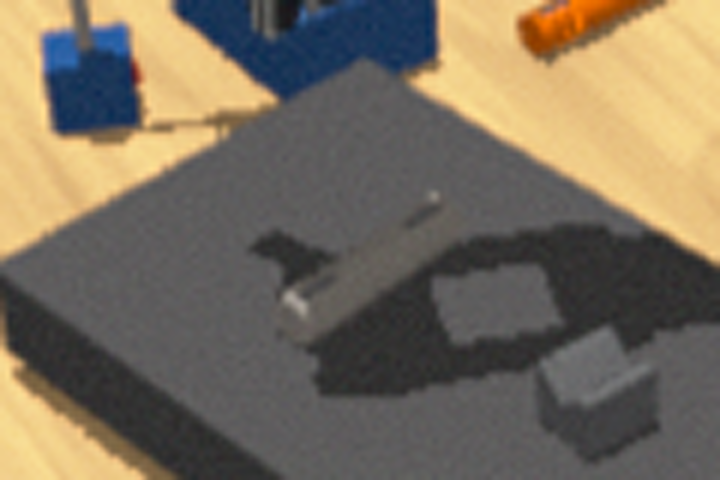

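It now reads about 100 mm and the keyways show on the top. I'll clear the arm for an unshadowed top view.

step_arm --pt "10 10 -40 0" --pt "20 40 -20 0" --pt "20 45 -5 0" --pt "20 45 -5 0" --pt "20 45 -5 0" --pt "20 45 -5 0" --pt "20 45 -5 0" --pt "20 45 -5 0"

```text
time: 14.1
tool_pos: [0.342, 0.1246, 0.2801]
tool_rot: [-0.014, -0.151, 0.987, -0.044]
contact_force: [1.0, 0.4, 0.1]
gripper_width: 0.004
```

step_arm --pt "15 45 -5 0" --pt "15 45 -5 0" --pt "15 45 -5 0" --pt "0 0 0 0"

```text
time: 14.5
tool_pos: [0.2461, 0.2467, 0.2765]
tool_rot: [-0.019, -0.158, 0.986, -0.045]
contact_force: [-0.1, -1.0, -0.5]
gripper_width: 0.003
```

Run:
```python
from m import *
a,d=snap('top');b,ds=snap('scene')
print(state()['tool_pos'].round(3),boxes_of('top','shaft'))
for c,D in(('top',d),('scene',ds)):
    ce,u,r,p=shaft(world(c,D),(.574,-.078));o=shaft(np.load(c+'0.npy'))
    n=np.array([-.29,.957]);print(c,len(p),ce.round(4),r,'moved mean',(ce-o[0]).dot(n)*1e3,'rect',(np.array(r[0])-o[2][0]).dot(n))
W0=cv2.imread('pics/top0.png');s0=cv2.imread('pics/scene0.png')
R=lambda i:cv2.resize(i,(400,300),interpolation=cv2.INTER_CUBIC)
cv2.imwrite('pics/cmp.png',np.vstack([np.hstack([R(W0[107:167,273:353]),R(a[110:170,240:320,::-1])]),np.hstack([R(s0[160:205,160:220]),R(b[170:215,185:245,::-1])])]))
```

```text
[0.249 0.244 0.276] [{'box': [356.5, 234.4, 16.5, 43.6], 'p': 0.86}, {'box': [269.5, 121.1, 20.4, 44.8], 'p': 0.61}]
top 429 [ 0.5719 -0.0795] ((573.4010009765625, -80.33587646484375), (130.24191284179688, 31.59300994873047), 17.286453247070312) moved mean 99.92141994478634 rect 100.72956005859373
scene 251 [ 0.5767 -0.0722] ((573.37060546875, -76.29729461669922), (134.40272521972656, 34.43523406982422), 16.172765731811523) moved mean 100.57288689382833 rect 102.23776692962646
```

View pics/cmp.png

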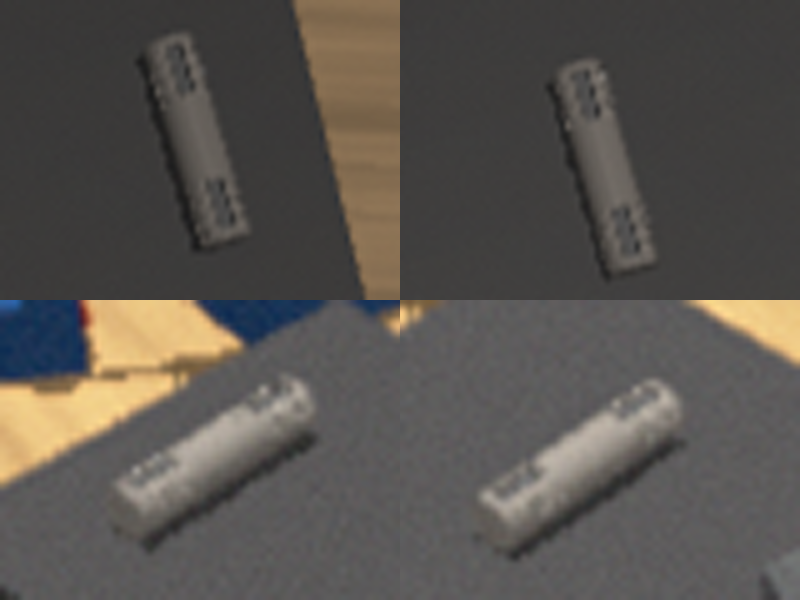

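The before (left) and after (right) pictures match: the keyways are up and the shaft has moved 100 mm.

```bash
python3 -c "from plant import *;print(job_done())"
```

```text
the job is handed in; nothing more can be done
None
```

I rolled the shaft one full turn towards the V-block end and handed the job in at about 14.6 s. It took six light strokes from above with the shut fingertips on the plain middle of the shaft, then I moved the arm clear.

**Last checks:**
- **Distance:** the shaft moved 99.9 mm (by mean) or 100.7 mm (by outline) in the top camera. The scene camera gave 100.6 and 102.2 mm.
- **Keyways:** they face up again in both cameras' before-and-after crops. I judged this by eye, with no measured angle. The half turn underneath was not measured directly either; it follows from the shaft rolling about 100 mm.
- **Stillness:** the shaft read the same position, within measurement noise, over the last pictures, and nothing was touching it.
- **Other items:** I did not measure whether the V-block, square, indicator or bin moved. The arm stayed clear of all four.

**What did not go to plan:**
- **Roll-on:** after the third stroke the shaft ended about 8 mm further on than the tip travel implied. I slowed the ends of the later strokes.
- **Tool tilt:** friction tilted the tool by about 6° over the strokes. Peak press was about 16 N at first contact and 4 to 13 N after that.
- **Bend:** I made no run-out reading, so the shaft's straightness itself was not measured.

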